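# Put the painter's containers back in the table organiser

## Task

Tidy the painting table: stand the lidded jar, the squeeze bottle with the pointed nozzle, the flat metal tin and the little dropper ink bottle upright in the organiser tray, each right down in the well that was made for its size and shape. The spray bottle and the open jar without a lid look much the same but do not belong there: leave them standing where they are.

Things in the scene. Friction and masses are not known exactly. Their poses are not given: they have to be found in the camera images.
- jar: round white plastic paint jar WITH its grey screw lid on, straight sides, diameter 66 mm, 78 mm tall in all, about 0.24 kg. It can be gripped anywhere on its side. Origin at the centre of its underside, z up.
- bottle: round white squeeze bottle with a pointed cone nozzle on top: body diameter 44 mm and straight up to 78 mm, then shoulder and neck, nozzle tip 118 mm above its foot, about 0.14 kg. Origin at the centre of its underside, z up.
- tin: flat rectangular metal tin with a small round screw cap: 34 mm thick along its x, 64 mm wide along its y, 92 mm tall, cap (off centre, at y = +14 mm) up to 108 mm, about 0.22 kg. Origin at the centre of its underside, z up.
- ink: small round amber glass ink bottle with a black dropper cap and rubber bulb: body diameter 28 mm and straight up to 58 mm, bulb tip 88 mm above its foot, about 0.06 kg. Origin at the centre of its underside, z up.
- spray: look-alike that stays: a bottle with the same white 44 mm body as the squeeze bottle, but with a trigger spray head (74 mm long, pointing along its -x, top at 125 mm). It does not belong in the organiser. Origin at the centre of its underside, z up.
- open_jar: look-alike that stays: an empty white jar like the lidded one but WITHOUT a lid, open at the top, diameter 66 mm, 76 mm tall. It does not belong in the organiser. Origin at the centre of its underside, z up.
- mod_jar: brown wooden module 98 x 98 mm, 34 tall, fixed in the organiser tray, its top 40 mm above the table: the largest round well, 84 mm across, for the jar. Well 26 mm deep, flat floor 8 mm above the origin. Origin: centre of its underside, below the well's centre, 6 mm above the table; z up, x across the row, y along it. Four modules stand in one row, 100 mm apart, in any order; tray end walls 48 mm high, long walls 24
- mod_bottle: brown wooden module 98 x 98 mm, 34 tall, fixed in the organiser tray, its top 40 mm above the table: the middle round well, 60 mm across, for the squeeze bottle. Well 26 mm deep, flat floor 8 mm above the origin. Origin: centre of its underside, below the well's centre, 6 mm above the table; z up, x across the row, y along it. Four modules stand in one row, 100 mm apart, in any order; tray end walls 48 mm high, long walls 24
- mod_tin: brown wooden module 98 x 98 mm, 34 tall, fixed in the organiser tray, its top 40 mm above the table: the rectangular well, 52 mm (x) by 82 mm (y), for the tin. Well 26 mm deep, flat floor 8 mm above the origin. Origin: centre of its underside, below the well's centre, 6 mm above the table; z up, x across the row, y along it. Four modules stand in one row, 100 mm apart, in any order; tray end walls 48 mm high, long walls 24
- mod_ink: brown wooden module 98 x 98 mm, 34 tall, fixed in the organiser tray, its top 40 mm above the table: the smallest round well, 44 mm across, for the ink bottle. Well 26 mm deep, flat floor 8 mm above the origin. Origin: centre of its underside, below the well's centre, 6 mm above the table; z up, x across the row, y along it. Four modules stand in one row, 100 mm apart, in any order; tray end walls 48 mm high, long walls 24

How it is judged (in metres and radians):
At the end, for the whole second after the job is handed in: Jar, squeeze bottle, tin and ink bottle each stand in the well made for them: upright within 7 degrees, within 15 mm of the well's centre, the foot on the well's floor (within 5 mm), and at rest. The spray bottle and the open jar stand upright within 30 mm of where they began (horizontal distance between jar and mod_jar below 0.015 m and z of jar in the frame of mod_jar below 0.013 m and angle between each of jar, bottle, tin, ink, spray, open_jar's own z axis and vertical below 0.12 rad and linear speed of each of jar, bottle, tin, ink below 0.02 m/s and angular speed of each of jar, bottle, tin, ink below 0.2 rad/s and horizontal distance between bottle and mod_bottle below 0.015 m and z of bottle in the frame of mod_bottle below 0.013 m and horizontal distance between tin and mod_tin below 0.015 m and z of tin in the frame of mod_tin below 0.013 m and horizontal distance between ink and mod_ink below 0.015 m and z of ink in the frame of mod_ink below 0.013 m and distance of each of spray, open_jar from where it was at the start of the episode below 0.03 m); the robot touches nothing.
It fails at once if the spray bottle was moved from its place or tipped (distance of spray from where it was at the start of the episode above 0.03 m or angle between spray's own z axis and vertical above 0.5 rad).
It fails at once if the open jar was moved from its place or tipped (distance of open_jar from where it was at the start of the episode above 0.03 m or angle between open_jar's own z axis and vertical above 0.5 rad).
It also fails if it takes over 99 s, if anything falls off the work surface, if the arm or the gripper's body presses on something with over 40 N, if the wrist force passes 120 N, or if a joint passes its speed limit or range.

## Robot

A 7-joint arm with a two-finger parallel gripper is mounted at the origin on the work surface. World frame = base frame: x ahead of the robot, y to its left, z up, the work surface at z = 0. Lengths are in mm, angles in rad, forces in N, time in s.
With the tool pointing down it reaches from about 400 to 850 mm from the base axis. Payload 10.4 kg.
Tool frame: the origin (TCP) lies on the centre line of the jaws, within the pads' length; the fingertips stand 22 mm ahead of it and the grasp point (between the pads) lies 3 mm ahead of it; z points along the fingers, y is the direction in which the jaws open and shut (so a half turn about z gives the same grasp; the last joint's range is limited). The gripper opens to 85 mm and grips with 20 to 120 N. Pads are 22 mm wide; open, the fingers measure 114 mm over their backs; the gripper's body (76 mm by 85 mm) begins 54 mm behind the grasp point. The pads swing forward as they close: fully open they stand 13 mm farther back than shut.
Start: joints at [1.264, 0.332, -0.065, 1.46, 0.022, 1.35, -0.088], TCP at [175.025, -600.016, 219.138] pointing down, gripper open.
Joint ranges: [-2.6, 2.6], [-0.5, 2.12], [-1.47, 1.34], [0.16, 2.42], [-1.27, 4.41], [0.06, 2.06], [-2.6, 2.6]. Speed limits (rad/s): [2.22, 2.22, 2.79, 2.79, 3.14, 3.14, 3.14].

## Interface

Orientations are given as [roll, pitch, yaw] about the fixed x, y, z axes, in that order (R = Rz(yaw) Ry(pitch) Rx(roll)).
In Python, from station import readout, snapshot, camera_params, close_job gives the robot as it stands.
- The arm moves only by the tool jog_arm, never from a script. Its argument "increments" is a list of rows, each a list of 2 entries, a list of its own where there are three numbers: the shift along the tool's x, y, z in mm, then the turn, a rotation vector about the tool's x, y, z in degrees. A call has 1 to 5 rows; each row shifts and turns the commanded pose from where the row before left it, along the tool's axes as they then stand; what a row does not reach is not made up. A row lasts 1/8 s, in which the tool goes at most 62.5 mm and 10.7 degrees, less where a joint would pass 70% of its speed; a pose out of reach is approached as far as the arm can. A call is refused whole if a number of a shift passes 62.5 or a number of a turn 10.7, either way. A call with a gripper value outside its range is refused whole. "jaw" is the finger opening in mm, from 0 to 85.4, set as the call begins (left out, the last holds). The fingers move at their own pace and stop on an object; "squeeze" is the grip in N (left out, the last holds). Time passes only in rows, so rows that do not move let the fingers close. It gives the time, the measured TCP pose, the force and the opening at its end, in the units of the state.
- readout.get_obs(): the state, without advancing time (a new reading comes with each control period).
- snapshot(name): name is "scene" or "top" or "wrist"; returns the picture (384x512x3 uint8, blue, green, red); there is no depth.
- camera_params(name): a dict with "fx", "fy", "cx", "cy" (pixels), "R" (3x3) and "t" (3): a world point X has camera coordinates R X + t. Camera axes: x right, y down, z forward; pixel columns grow to the right and rows downward; lengths in mm; the calibration is good to about 2 mm. A picture is of the moment at which its call begins: read the wrist's pose just before it. camera_params takes no time and is no camera call; for the wrist camera it gives the pose at the moment of the call.
- close_job(): hands the job in, once; it reports no verdict.
The state is a dict: "t": time; "joint_pos": joint angles; "qd": joint speeds; "tau": joint torques, N m; "position": TCP position; "tcp_rot": TCP orientation; "wrist_force": force on the tool from outside, world axes, zero at the start; "moment": the same for the moment, N m; "width": finger opening in mm.
Only numpy, scipy, OpenCV 4.12 (cv2) and the standard library are available. Lean on these libraries where they do the work, as an engineer would, in place of code of your own. Each camera call takes 0.05 s, during which the arm holds its last target.

## Working session

There is one attempt and no reset: what is moved stays moved. The work goes in short steps, Python scripts to look and compute and a tool call to move; the robot and the scene stay as the last step left them, time stands still between calls to the robot, and variables do not carry over. Pictures are saved under pics/ and viewed, and the job is handed in when it is done.

Besides the shell and the picture viewer there is one more tool, called by a JSON object that holds its "fn" and its "kwargs", one argument or row to a line. jog_arm: Moves the arm, as the interface text tells. Its arguments: {"type":"object","properties":{"increments":{"type":"array","items":{"type":"array"}},"jaw":{"type":"number"},"squeeze":{"type":"number"}},"required":["increments"]}

```bash
ls; mkdir -p pics; python3 - <<'E'
from station import readout, snapshot, camera_params
import cv2
o=readout.get_obs();print(o)
for n in("scene","top"):
    p=camera_params(n);print(n,p)
    im=snapshot(n);cv2.imwrite(f"pics/{n}0.png",im)
E
```

```text
pics
{'t': 0.0, 'joint_pos': array([ 1.26436971,  0.33289018, -0.06471212,  1.46094102,  0.02160798,
        1.34985828, -0.08850277]), 'qd': array([ 2.02765165e-03,  3.25734117e-04,  5.74633450e-04, -9.91165042e-05,
       -2.04274650e-03, -1.56031728e-03,  1.71980234e-03]), 'tau': array([-1.28600877e-04, -6.25455093e+01,  4.91491822e-02, -3.91603339e+01,
        1.63055415e-02,  1.01889245e-02, -4.63446975e-05]), 'position': array([ 174.91288885, -599.63041705,  218.30466444]), 'tcp_rot': array([-3.14019331e+00,  6.67816555e-05,  2.83858092e-01]), 'wrist_force': array([0.05474375, 0.70726349, 0.97160028]), 'moment': array([ 0.04574974,  0.02738598, -0.00901166]), 'width': 85.24084645370782}
scene {'fx': 499.0498924415428, 'fy': 499.0498924415428, 'cx': 255.45498999719837, 'cy': 190.3358302048606, 'R': array([[-0.45897312,  0.8882475 ,  0.01897511],
       [ 0.67365314,  0.3618544 , -0.64440114],
       [-0.57925393, -0.28298016, -0.76445216]]), 't': array([ 222.37819176, -310.47636755, 1559.55087211])}
top {'fx': 379.9976425908, 'fy': 379.9976425908, 'cx': 255.0105269872339, 'cy': 191.7268391520826, 'R': array([[-0.00742132, -0.99937024,  0.03469947],
       [-0.99059285,  0.00260565, -0.13681744],
       [ 0.13664086, -0.03538842, -0.98998835]]), 't': array([-14.98307135, 526.83313524, 859.17529806])}
```

```bash
python3 - <<'E'
import cv2
for n in("scene","top"):
    im=cv2.imread(f"pics/{n}0.png");cv2.imwrite(f"pics/{n}0b.png",cv2.resize(im,(800,600),interpolation=cv2.INTER_CUBIC))
E
```

```text
(no output)
```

View pics/scene0b.png

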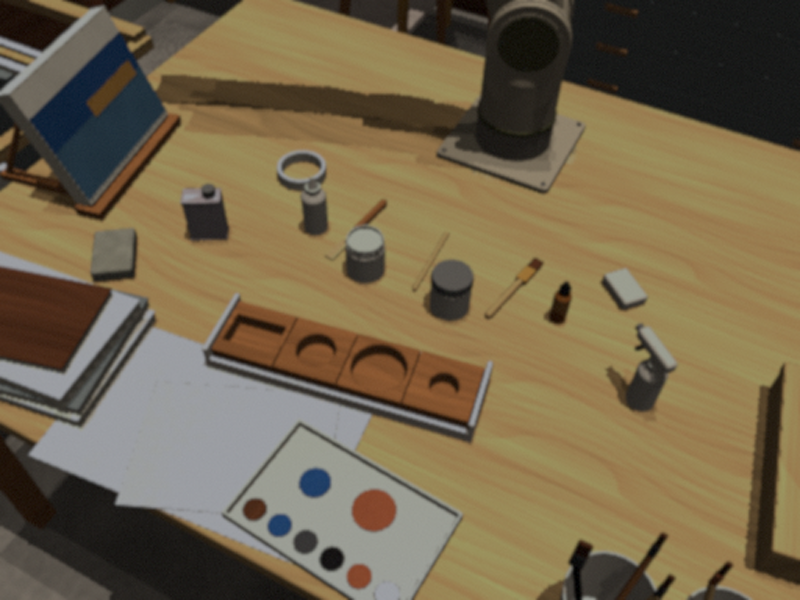

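View pics/top0b.png

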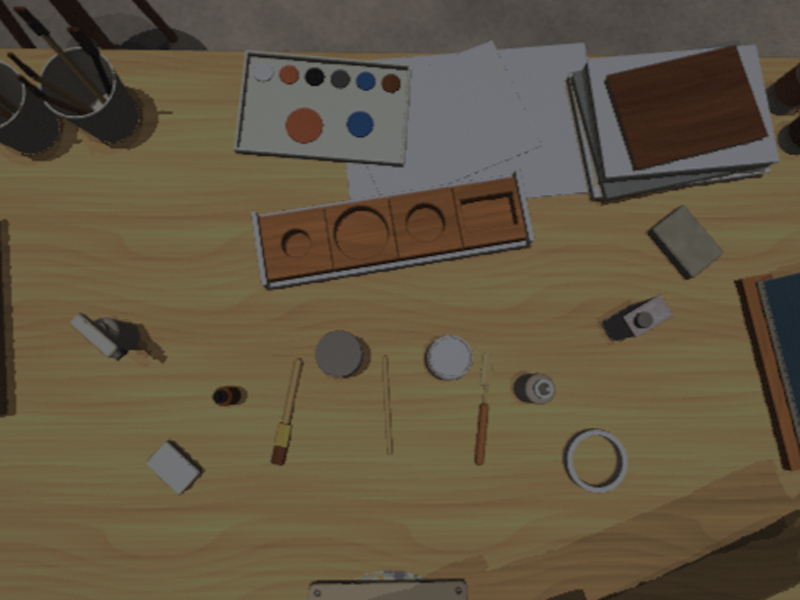

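```bash
python3 - <<'E'
import cv2,numpy as np
im=cv2.imread("pics/top0.png")
def crop(x0,y0,x1,y1,s,n):
    c=im[y0:y1,x0:x1];c=np.clip(c.astype(float)*1.8,0,255).astype(np.uint8)
    c=cv2.resize(c,None,fx=s,fy=s,interpolation=cv2.INTER_CUBIC)
    for x in range((x0+19)//20*20,x1,20):
        cv2.putText(c,str(x),(int((x-x0+.5)*s),10),0,.35,(0,255,255));cv2.line(c,(int((x-x0+.5)*s),12),(int((x-x0+.5)*s),18),(0,255,255))
    for y in range((y0+19)//20*20,y1,20):
        cv2.putText(c,str(y),(0,int((y-y0+.5)*s)+4),0,.35,(0,255,255));cv2.line(c,(22,int((y-y0+.5)*s)),(28,int((y-y0+.5)*s)),(0,255,255))
    cv2.imwrite(n,c)
crop(150,105,350,190,4,"pics/c_tray.png")
crop(40,175,240,270,4,"pics/c_left.png")
crop(240,175,440,270,4,"pics/c_right.png")
E
```

```text
(no output)
```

View pics/c_tray.png

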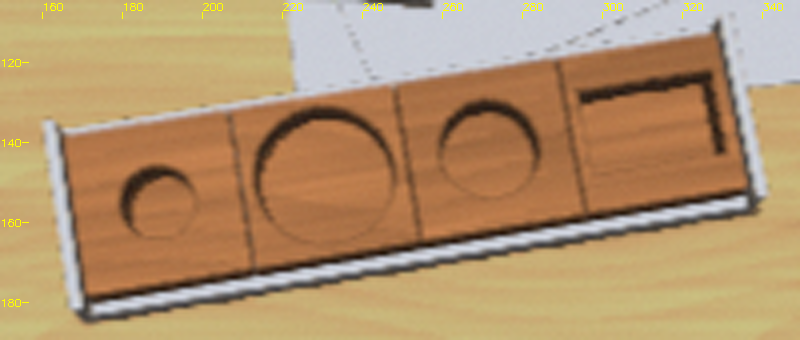

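View pics/c_left.png

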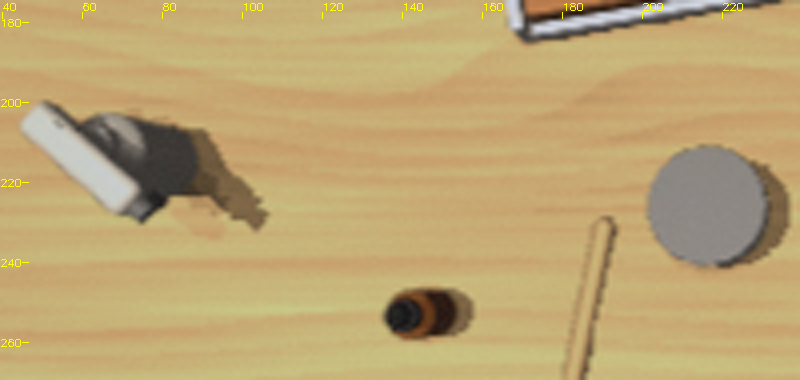

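View pics/c_right.png

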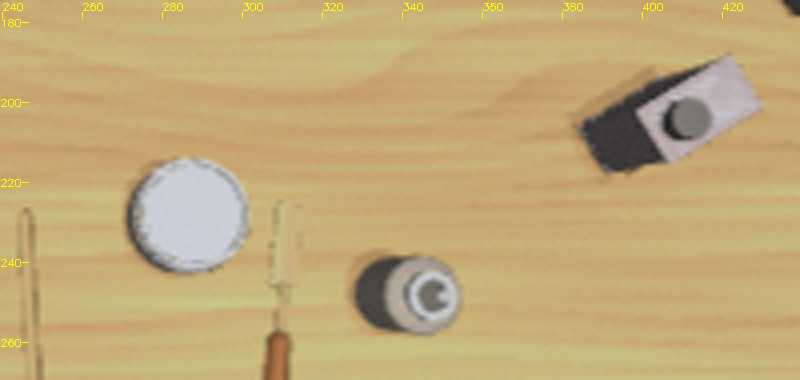

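```bash
cat > h.py <<'E'
import numpy as np,cv2
from scipy.optimize import least_squares
from scipy.spatial.transform import Rotation as Ro
from station import readout, snapshot, camera_params
def unproj(p,uv,z):
    K=p;d=np.array([(uv[0]-K['cx'])/K['fx'],(uv[1]-K['cy'])/K['fy'],1.]);R=np.array(K['R']);c=-R.T@np.array(K['t']);w=R.T@d
    return c+w*(z-c[2])/w[2]
def proj(p,X):
    X=np.atleast_2d(X);q=X@np.array(p['R']).T+np.array(p['t']);return np.c_[p['fx']*q[:,0]/q[:,2]+p['cx'],p['fy']*q[:,1]/q[:,2]+p['cy']]
def plan(x,y,z,yaw=None):
    "increment rows total in tool axes to reach"
    o=readout.get_obs();R=Ro.from_euler('xyz',o['tcp_rot'])
    yaw0=o['tcp_rot'][2]
    if yaw is None: yaw=yaw0
    T=Ro.from_euler('xyz',[np.pi,0,yaw])
    d=np.array([x,y,z])-o['position']
    print('shift',np.round(R.inv().apply(d),1),'n',np.ceil(np.linalg.norm(d)/62.5),'| turn deg',np.round((R.inv()*T).as_rotvec(degrees=True),1),'pos',np.round(o['position'],1),'t',round(o['t'],2))
E
python3 - <<'E'
from h import *
p=camera_params("top")
def c(x0,y0,u,v):return (x0+u/4-.5,y0+v/4-.5)
T=lambda u,v:c(150,105,u,v);L=lambda u,v:c(40,175,u,v);Rr=lambda u,v:c(240,175,u,v)
uv=np.array([T(65,133),T(85,297),T(722,35),T(745,190),T(158,202),T(325,175),T(489,148.5)])
for q in uv: print(np.round(unproj(p,q,40),1))
# local frame: order along s from ink: ink -150, jar -50, bottle 50, tin 150 along row; t across
loc=np.array([[-199,49],[-199,-49],[199,49],[199,-49],[-150,0],[-50,0],[50,0]])
def f(v):
    a=v[2];s=np.array([np.sin(a),-np.cos(a)]);t=np.array([np.cos(a),np.sin(a)])
    X=v[:2]+loc[:,:1]*s+loc[:,1:]*t
    return (proj(p,np.c_[X,np.full(7,40)])-uv).ravel()
r=least_squares(f,[650,0,0.1]);print(r.x,np.round(r.fun.reshape(-1,2),1))
v=r.x;s=np.array([np.sin(v[2]),-np.cos(v[2])])
for n,k in zip(["ink","jar","bottle","tin"],[-150,-50,50,150]):print(n,np.round(v[:2]+k*s,1))
for n,q,z in [("jar",L(708,206),78),("open",Rr(190,213),76),("bottip",Rr(434,293),118),("bottbody",Rr(423,295),80),("ink",L(403,315),88)]:print(n,np.round(unproj(p,q,z),1))
tc=[unproj(p,Rr(*q),92)[:2] for q in [(635,112),(730,54),(763,103),(668,162)]]
print("tin",np.round(np.mean(tc,0),1),np.round(tc,1),[np.linalg.norm(tc[i]-tc[i-1]) for i in range(4)],"cap",unproj(p,Rr(688,118),108))
d=tc[0]-tc[1];print(np.arctan2(d[1],d[0]));d=tc[3]-tc[2];print(np.arctan2(d[1],d[0]))
print("spraybase",unproj(p,L(190,160),0))
E
```

```text
[656.2 193.6  40. ]
[557.4 179.6  40. ]
[ 718.6 -201.6   40. ]
[ 622.  -212.1   40. ]
[614.4 138.   40. ]
[630.9  39.5  40. ]
[647.3 -58.5  40. ]
[ 6.38623221e+02 -9.92083888e+00  1.58696109e-01] [[-0.3  0.3]
 [ 0.3 -0.6]
 [-1.2  0.1]
 [ 0.8  0.1]
 [-0.1 -0.2]
 [ 0.   0.1]
 [ 0.3  0.3]]
ink [614.9 138.2]
jar [630.7  39.5]
bottle [646.5 -59.3]
tin [ 662.3 -158. ]
jar [444.7  69.6  78. ]
open [440. -87.  76.]
bottip [ 395.3 -210.7  118. ]
bottbody [ 393.9 -215.1   80. ]
ink [386.8 232.   88. ]
tin [ 496.3 -371.6] [[ 494.  -335.1]
 [ 526.6 -391.2]
 [ 498.8 -408.1]
 [ 466.  -352. ]] [np.float64(32.70180568264682), np.float64(64.83887160843075), np.float64(32.483831066838945), np.float64(64.91257031313548)] cap [ 488.86129738 -357.60097569  108.        ]
2.0969110484528786
2.1002907854564463
spraybase [477.74202358 384.43282461   0.        ]
```

```bash
python3 - <<'E'
from h import *
p=camera_params("top")
for q in [(740,282),(790,468),(762,276)]: print(unproj(p,np.array(q)*.64,0))
s=camera_params("scene")
im=cv2.imread("pics/scene0.png")
for n,X in {"tin":(496.3,-371.6,92),"jar":(444.7,69.6,78),"bot":(395,-212,118),"ink":(387,232,88),"mt":(662.3,-158,40),"mi":(614.9,138.2,40),"mj":(630.7,39.5,40),"mb":(646.5,-59.3,40)}.items():
    u=proj(s,[X])[0];print(n,np.round(u,1));cv2.circle(im,tuple(np.round(u*8).astype(int)),6,(0,255,0),-1,shift=3)
im=np.clip(im[80:300,90:450]*1.6,0,255).astype(np.uint8)
cv2.imwrite("pics/chk.png",cv2.resize(im,None,fx=2.2,fy=2.2,interpolation=cv2.INTER_CUBIC))
plan(300,-372,219,2.098)
E
```

```text
[ 558.89308943 -569.23794495    0.        ]
[ 267.39188274 -622.56560173    0.        ]
[ 568.65077162 -606.36554261    0.        ]
tin [128.  125.5]
jar [288.8 175.6]
bot [199.8 114.7]
ink [360.2 181. ]
mt [162.7 212.5]
mi [283.5 246.7]
mj [241.9 234.9]
mb [201.7 223.5]
shift [ 183.8 -183.5   -0.4] n 5.0 | turn deg [-1.000e-01 -1.000e-01 -1.039e+02] pos [ 174.9 -599.7  218.4] t 0.1
```

View pics/chk.png

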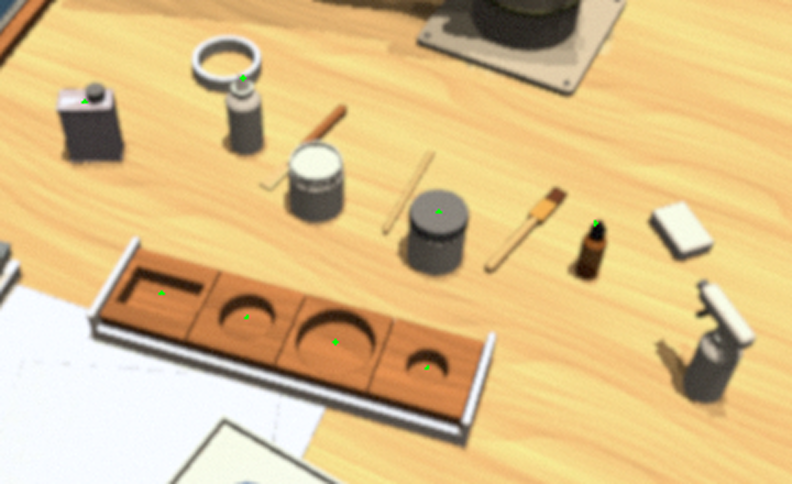

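The scene view agrees: every projected point (e.g. jar 289,176; tin 128,125; wells 163–284, 212–247) sits on its feature. I'll move in toward the tin.

{"fn": "jog_arm", "kwargs": {
  "increments": [
    [[37,-37,0],[0,0,-10.6]],
    [[30,-43,0],[0,0,-10.6]],
    [[22,-48,0],[0,0,-10.6]],
    [[12,-51,0],[0,0,-10.6]],
    [[3,-52,0],[0,0,-10.6]]
  ],
  "jaw": 85,
  "squeeze": 40
}}

```text
t: 0.72
position: [122.7, -376.2, 218.8]
tcp_rot: [-3.141, -0.0, 1.217]
wrist_force: [0.1, -0.8, 1.4]
width: 85.2
```

{"fn": "jog_arm", "kwargs": {
  "increments": [
    [[0,0,0],[0,0,-10.6]],
    [[0,0,0],[0,0,-10.6]],
    [[0,0,0],[0,0,-10.6]],
    [[0,0,0],[0,0,-10.6]],
    [[0,0,0],[0,0,-8.5]]
  ]
}}

```text
t: 1.35
position: [122.9, -377.9, 218.9]
tcp_rot: [3.142, -0.0, 2.103]
wrist_force: [0.1, -0.2, -0.4]
width: 85.0
```

```bash
python3 -c "
from h import *
plan(496.3,-371.6,180,2.098)"
```

```text
shift [-183.9  325.    38.9] n 7.0 | turn deg [ 0.  -0.   0.3] pos [ 122.9 -377.9  218.9] t 1.35
```

{"fn": "jog_arm", "kwargs": {
  "increments": [
    [[-26,46,5],[0,0,0]],
    [[-26,46,5],[0,0,0]],
    [[-26,46,5],[0,0,0]],
    [[-26,46,5],[0,0,0]],
    [[-26,46,5],[0,0,0]]
  ]
}}

```text
t: 1.98
position: [388.7, -374.8, 193.7]
tcp_rot: [-3.142, -0.0, 2.097]
wrist_force: [0.1, -1.1, -0.3]
width: 84.9
```

{"fn": "jog_arm", "kwargs": {
  "increments": [
    [[-27,47,7],[0,0,0]],
    [[-27,48,7],[0,0,0.3]],
    [[0,0,0],[0,0,0]],
    [[0,0,0],[0,0,0]]
  ]
}}

```text
t: 2.48
position: [495.9, -374.0, 179.5]
tcp_rot: [-3.141, -0.001, 2.092]
wrist_force: [0.7, -0.3, 0.3]
width: 85.0
```

```bash
python3 -c "
from h import *
plan(496.3,-371.6,67,2.098)
p=camera_params('wrist')
im=snapshot('wrist')
for X in [(496.3,-371.6,92),(494,-335.1,92),(526.6,-391.2,92),(498.8,-408.1,92),(466,-352,92)]:
  u=proj(p,[X])[0];print(u);cv2.circle(im,tuple(np.round(u).astype(int)),3,(0,255,0),-1)
cv2.imwrite('pics/w1.png',im)"
```

```text
shift [  1.7   1.7 112.5] n 2.0 | turn deg [-0.  -0.1 -0.3] pos [ 495.9 -374.   179.5] t 2.48
[257.78034905 192.14898314]
[276.88060817 155.0493438 ]
[275.7242147  226.13656208]
[240.12994283 226.90569924]
[238.6074378  155.83346187]
```

View pics/w1.png

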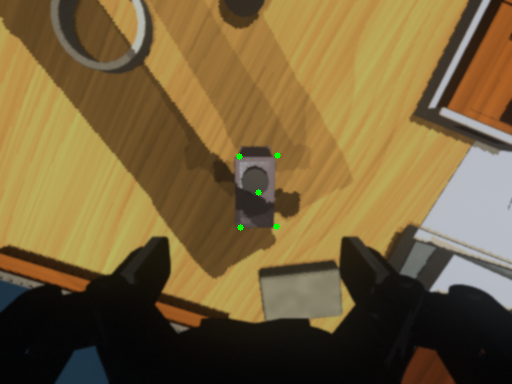

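The wrist view shows the tin at columns 236–274, rows 155–227, axis-aligned with the jaws and about 2 mm from prediction, so I descend.

{"fn": "jog_arm", "kwargs": {
  "increments": [
    [[1,1,40],[0,0,0]],
    [[1,0,40],[0,0,0]],
    [[0,0,32],[0,0,0]],
    [[0,0,0],[0,0,0]]
  ]
}}

```text
t: 3.02
position: [493.8, -371.7, 66.6]
tcp_rot: [-3.139, -0.003, 2.09]
wrist_force: [0.8, -0.5, 1.0]
width: 85.0
```

{"fn": "jog_arm", "kwargs": {
  "increments": [
    [[0,0,0],[0,0,0]],
    [[0,0,0],[0,0,0]],
    [[0,0,0],[0,0,0]],
    [[0,0,0],[0,0,0]],
    [[0,0,0],[0,0,0]]
  ],
  "jaw": 25
}}

```text
t: 3.65
position: [496.8, -372.3, 69.6]
tcp_rot: [3.141, 0.002, 2.092]
wrist_force: [-1.5, 1.2, 6.4]
width: 32.9
```

{"fn": "jog_arm", "kwargs": {
  "increments": [
    [[0,0,0],[0,0,0]],
    [[0,0,0],[0,0,0]],
    [[0,0,-15],[0,0,0]],
    [[0,0,-25],[0,0,0]],
    [[0,0,-40],[0,0,0]]
  ]
}}

```text
t: 4.28
position: [495.6, -371.1, 148.6]
tcp_rot: [-3.141, -0.002, 2.092]
wrist_force: [0.1, -0.7, -2.8]
width: 32.8
```

```bash
python3 -c "
from h import *
plan(662.3,-158,150,1.7295)
im=snapshot('wrist')
cv2.imwrite('pics/w2.png',im)"
```

```text
shift [101.8 250.7  -1.4] n 5.0 | turn deg [-0.1 -0.1 20.8] pos [ 495.6 -371.1  148.6] t 4.28
```

View pics/w2.png

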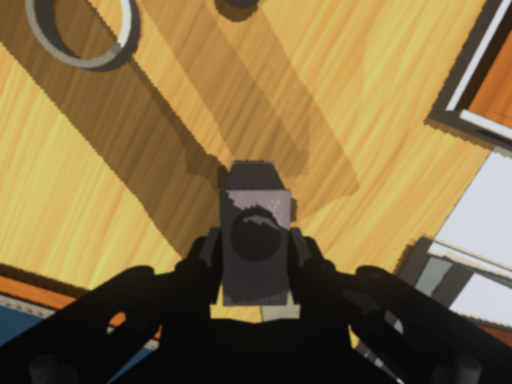

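{"fn": "jog_arm", "kwargs": {
  "increments": [
    [[20,50,-2],[0,0,0]],
    [[20,50,0],[0,0,0]],
    [[20,50,0],[0,0,0]],
    [[20,50,0],[0,0,0]],
    [[20,50,0],[0,0,0]]
  ]
}}

```text
t: 4.95
position: [664.3, -159.2, 151.0]
tcp_rot: [3.141, 0.001, 2.092]
wrist_force: [1.1, -0.6, -2.8]
width: 32.6
```

{"fn": "jog_arm", "kwargs": {
  "increments": [
    [[0,0,0],[0,0,10.4]],
    [[0,0,0],[0,0,10.4]],
    [[0,0,0],[0,0,0]],
    [[0,0,0],[0,0,0]]
  ]
}}

```text
t: 5.45
position: [663.3, -160.6, 150.5]
tcp_rot: [3.141, 0.0, 1.733]
wrist_force: [-0.3, 0.3, -2.8]
width: 32.7
```

```bash
python3 -c "
from h import *
for i in range(1): plan(662.3,-158,83,1.7295)
im=snapshot('wrist');p=camera_params('wrist')
print(readout.get_obs()['position'])
v=[638.6,-9.9,.1587];s=np.array([np.sin(v[2]),-np.cos(v[2])]);t=np.array([np.cos(v[2]),np.sin(v[2])])
for a,b in [(150+41,26),(150+41,-26),(150-41,26),(150-41,-26),(50,0),(80,0)]:
  X=np.r_[np.array(v[:2])+a*s+b*t,40];u=proj(p,[X])[0];cv2.circle(im,tuple(np.round(u).astype(int)),3,(0,255,0),-1)
cv2.imwrite('pics/w3.png',im)"
```

```text
shift [ 2.7 -0.6 67.5] n 2.0 | turn deg [0.  0.  0.2] pos [ 663.3 -160.6  150.5] t 5.45
[ 663.2933912  -160.65444102  150.3815035 ]
```

View pics/w3.png

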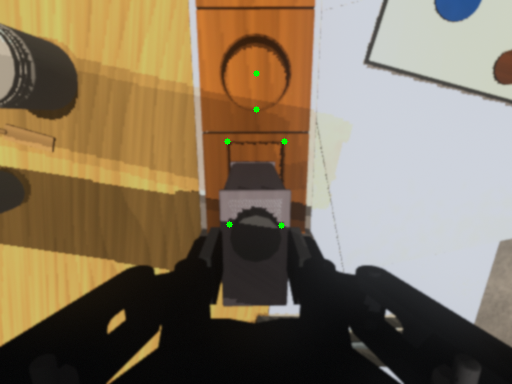

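{"fn": "jog_arm", "kwargs": {
  "increments": [
    [[2,0,30],[0,0,0]],
    [[0,0,20],[0,0,0]],
    [[0,0,10],[0,0,0]],
    [[0,0,5],[0,0,0]],
    [[0,0,0],[0,0,0]]
  ]
}}

```text
t: 6.12
position: [663.2, -158.6, 85.4]
tcp_rot: [3.141, 0.0, 1.729]
wrist_force: [-0.2, 0.6, -2.4]
width: 33.0
```

```bash
python3 -c "
from h import *
plan(662.3,-158,83,1.7295)
im=snapshot('scene')
im=np.clip(im[100:300,60:360]*1.6,0,255).astype(np.uint8)
cv2.imwrite('pics/s3.png',cv2.resize(im,None,fx=2.6,fy=2.6,interpolation=cv2.INTER_CUBIC))"
```

```text
shift [ 0.7 -0.8  2.4] n 1.0 | turn deg [ 0.  0. -0.] pos [ 663.2 -158.6   85.4] t 6.12
```

View pics/s3.png

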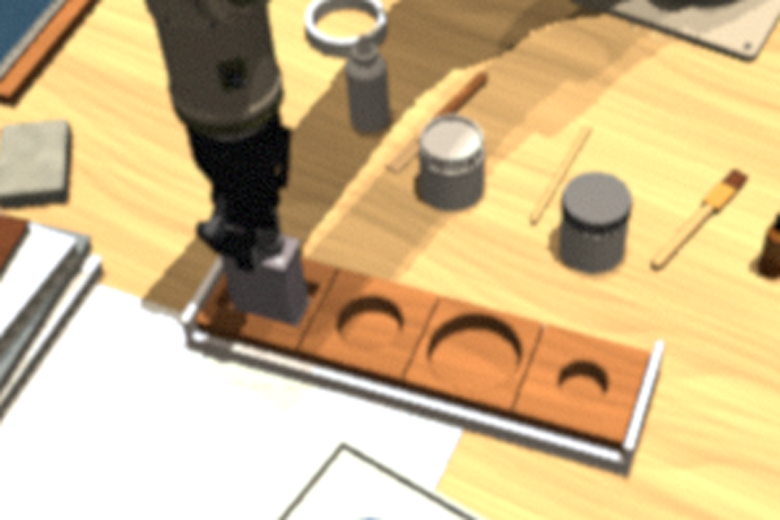

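{"fn": "jog_arm", "kwargs": {
  "increments": [
    [[0,0,2],[0,0,0]],
    [[0,0,1],[0,0,0]],
    [[0,0,0],[0,0,0]]
  ]
}}

```text
t: 6.55
position: [663.7, -158.6, 83.7]
tcp_rot: [3.14, 0.001, 1.729]
wrist_force: [-2.8, -0.1, 6.4]
width: 32.6
```

```bash
python3 -c "
from h import *
plan(662.3,-158,83,1.7295)
im=snapshot('scene');p=camera_params('scene')
v=[638.6,-9.9,.1587];s=np.array([np.sin(v[2]),-np.cos(v[2])]);t=np.array([np.cos(v[2]),np.sin(v[2])])
im=np.clip(im*1.6,0,255).astype(np.uint8)
im=cv2.resize(im[130:260,100:230],None,fx=4.6,fy=4.6,interpolation=cv2.INTER_CUBIC)
for h,col in((92+14,(0,255,0)),(40,(0,0,255))):
 for a in(118,182):
  for b in (-17,17):
   X=np.r_[np.array(v[:2])+a*s+b*t,h];u=(proj(p,[X])[0]-[100,130]+.5)*4.6;cv2.circle(im,tuple(np.round(u).astype(int)),3,col,-1)
cv2.imwrite('pics/s4.png',im)"
```

```text
shift [ 0.8 -1.3  0.7] n 1.0 | turn deg [ 0.1  0.  -0. ] pos [ 663.7 -158.6   83.7] t 6.55
```

View pics/s4.png

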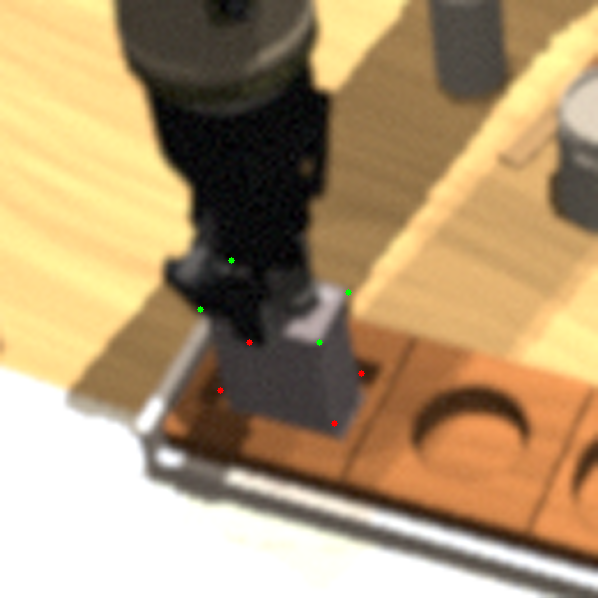

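Force swung +9 N at TCP z≈84, as expected for floor contact, and the tin sits in its well. I release it.

{"fn": "jog_arm", "kwargs": {
  "increments": [
    [[0,0,0],[0,0,0]],
    [[0,0,0],[0,0,0]],
    [[0,0,0],[0,0,0]],
    [[0,0,0],[0,0,0]]
  ],
  "jaw": 60
}}

```text
t: 7.1
position: [663.0, -158.5, 82.1]
tcp_rot: [-3.142, 0.0, 1.729]
wrist_force: [0.5, 0.4, -0.6]
width: 60.0
```

{"fn": "jog_arm", "kwargs": {
  "increments": [
    [[0,0,-20],[0,0,0]],
    [[0,0,-35],[0,0,0]],
    [[0,0,-50],[0,0,0]],
    [[0,0,-20],[0,0,0]]
  ]
}}

```text
t: 7.6
position: [664.4, -158.6, 212.4]
tcp_rot: [3.136, 0.002, 1.729]
wrist_force: [0.2, -0.3, -0.5]
width: 59.8
```

```bash
python3 -c "
from h import *
plan(395,-212.5,200,1.7295)
im=snapshot('wrist')
cv2.imwrite('pics/w5.png',im)"
```

```text
shift [ -10.8 -274.6   10.9] n 5.0 | turn deg [ 0.3  0.1 -0. ] pos [ 664.4 -158.6  212.4] t 7.6
```

View pics/w5.png

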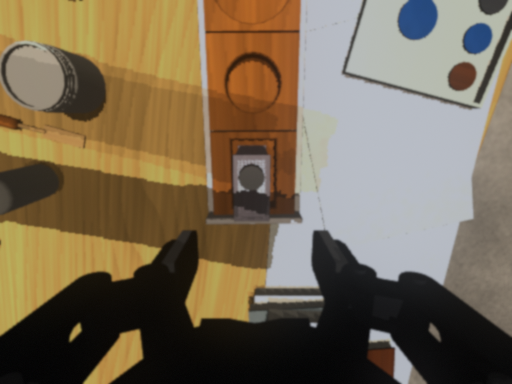

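The tin stands upright in its well. Next I go to the squeeze bottle.

{"fn": "jog_arm", "kwargs": {
  "increments": [
    [[-2,-55,2],[0,0,0]],
    [[-2,-55,2],[0,0,0]],
    [[-2,-55,2],[0,0,0]],
    [[-2,-55,2],[0,0,0]],
    [[-2,-55,2],[0,0,0]]
  ],
  "jaw": 75
}}

```text
t: 8.28
position: [391.1, -211.9, 197.0]
tcp_rot: [3.142, 0.0, 1.729]
wrist_force: [-0.3, -0.4, 0.9]
width: 75.2
```

{"fn": "jog_arm", "kwargs": {
  "increments": [
    [[0,0,0],[0,0,0]],
    [[0,0,0],[0,0,0]]
  ]
}}

```text
t: 8.52
position: [393.5, -211.6, 197.5]
tcp_rot: [3.141, 0.001, 1.729]
wrist_force: [-0.1, 0.2, -0.3]
width: 74.6
```

```bash
python3 -c "
from h import *
plan(394.6,-212.5,73,1.7295)
p=camera_params('wrist');im=snapshot('wrist')
u=proj(p,[(394.6,-212.5,118)])[0];print(u);cv2.circle(im,tuple(np.round(u).astype(int)),2,(0,255,0),-1)
th=np.linspace(0,2*np.pi,60)
for q in proj(p,np.c_[394.6+22*np.cos(th),-212.5+22*np.sin(th),0*th+78]):cv2.circle(im,tuple(np.round(q).astype(int)),1,(0,255,255),-1)
cv2.imwrite('pics/w6.png',np.clip(im*1.5,0,255).astype(np.uint8))"
```

```text
shift [ -1.    0.9 124.5] n 2.0 | turn deg [ 0.  0. -0.] pos [ 393.5 -211.6  197.5] t 8.53
[257.02485408 197.21520562]
```

View pics/w6.png

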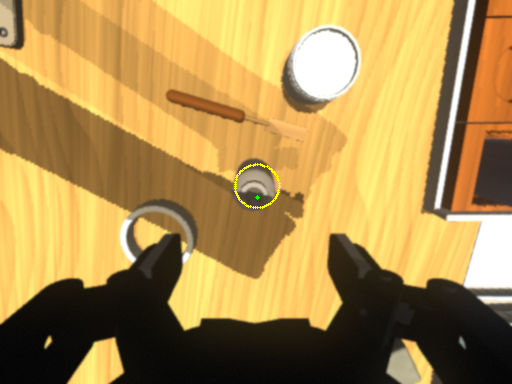

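{"fn": "jog_arm", "kwargs": {
  "increments": [
    [[-1,1,45],[0,0,0]],
    [[0,0,45],[0,0,0]],
    [[0,0,34],[0,0,0]],
    [[0,0,0],[0,0,0]],
    [[0,0,0],[0,0,0]]
  ]
}}

```text
t: 9.2
position: [395.5, -212.5, 74.3]
tcp_rot: [3.14, 0.001, 1.73]
wrist_force: [0.4, 0.5, 0.0]
width: 75.1
```

{"fn": "jog_arm", "kwargs": {
  "increments": [
    [[0,0,0],[0,0,0]],
    [[0,0,0],[0,0,0]],
    [[0,0,0],[0,0,0]],
    [[0,0,0],[0,0,0]],
    [[0,0,0],[0,0,0]]
  ],
  "jaw": 35,
  "squeeze": 35
}}

```text
t: 9.82
position: [394.2, -212.6, 73.2]
tcp_rot: [3.142, 0.0, 1.729]
wrist_force: [-0.4, -1.0, -0.3]
width: 34.8
```

{"fn": "jog_arm", "kwargs": {
  "increments": [
    [[0,0,0],[0,0,0]],
    [[0,0,-10],[0,0,0]],
    [[0,0,-25],[0,0,0]],
    [[0,0,-40],[0,0,0]],
    [[0,0,-10],[0,0,0]]
  ]
}}

```text
t: 10.45
position: [395.5, -213.1, 161.1]
tcp_rot: [3.138, 0.003, 1.729]
wrist_force: [0.3, 0.1, 0.1]
width: 35.0
```

```bash
python3 -c "
from h import *
plan(646.5,-59.3,160,1.7295)
im=snapshot('wrist')
cv2.imwrite('pics/w7.png',np.clip(im*1.5,0,255).astype(np.uint8))"
```

```text
shift [112.3 272.1   1.7] n 5.0 | turn deg [ 0.2  0.2 -0. ] pos [ 395.5 -213.1  161.1] t 10.45
```

View pics/w7.png

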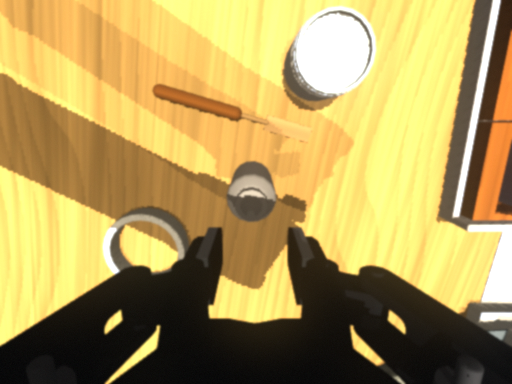

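```bash
python3 -c "
from h import *
p=camera_params('wrist');im=snapshot('wrist');im=np.clip(im*1.5,0,255).astype(np.uint8)
th=np.linspace(0,2*np.pi,60)
for z,c in((78,(0,255,255)),(0,(0,0,255))):
 for q in proj(p,np.c_[394.6+22*np.cos(th),-212.5+22*np.sin(th),0*th+z]):cv2.circle(im,tuple(np.round(q).astype(int)),0,c,-1)
o=readout.get_obs();R=Ro.from_euler('xyz',o['tcp_rot'])
for d in(0,3,22):
  u=proj(p,[o['position']+R.apply([0,0,d])])[0];print(d,u);cv2.circle(im,tuple(np.round(u).astype(int)),2,(0,255,0),-1)
im=cv2.resize(im[130:330,150:360],None,fx=2.8,fy=2.8,interpolation=cv2.INTER_CUBIC)
cv2.imwrite('pics/w8.png',im)
im=snapshot('scene');im=np.clip(im*1.6,0,255).astype(np.uint8)
cv2.imwrite('pics/s8.png',cv2.resize(im[70:230,100:300],None,fx=3.5,fy=3.5,interpolation=cv2.INTER_CUBIC))
"
```

```text
0 [255.54407808 231.05996287]
3 [255.52748489 229.12243032]
22 [255.43412201 218.22075368]
```

View pics/w8.png

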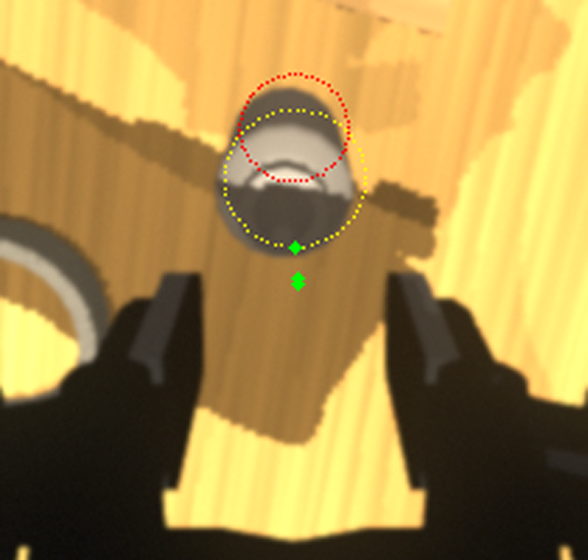

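View pics/s8.png

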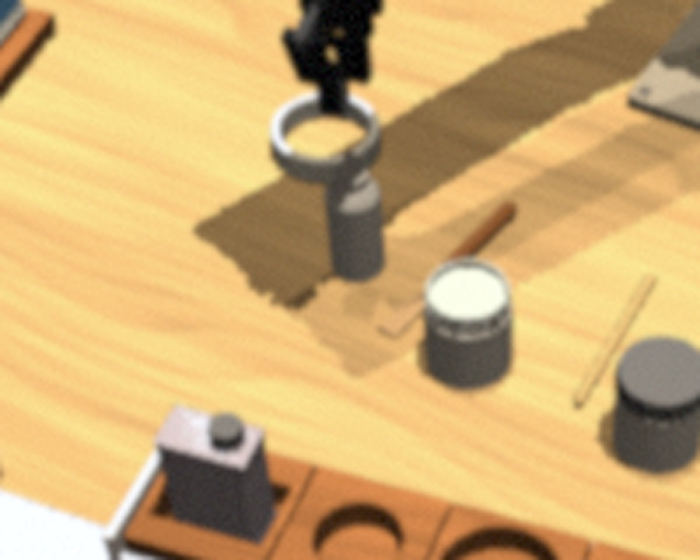

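```bash
python3 -c "
from h import *
p=camera_params('wrist');o=readout.get_obs();R=Ro.from_euler('xyz',o['tcp_rot'])
print(p['fx'],o['position'],o['width'])
C=-p['R'].T@p['t'];print('cam in tool',R.inv().apply(C-o['position']));print('axes in tool',np.round(R.inv().as_matrix()@p['R'].T,3))
for d in (-20,-10,0,10,22):
  print(d,[np.round(proj(p,[o['position']+R.apply([x,y,d])])[0]) for x in(-11,11) for y in(-17.5,17.5)])
"
```

```text
284.64981835847806 [ 394.192065   -212.58190475  158.18629135] 35.14946467744448
cam in tool [  66.04554947   -0.98481566 -155.68796865]
axes in tool [[ 0.001 -0.965 -0.262]
 [ 1.     0.001 -0.001]
 [ 0.001 -0.262  0.965]]
-20 [array([224., 267.]), array([290., 267.]), array([222., 228.]), array([291., 228.])]
-10 [array([225., 258.]), array([287., 258.]), array([224., 221.]), array([289., 221.])]
0 [array([227., 250.]), array([286., 250.]), array([226., 215.]), array([287., 215.])]
10 [array([229., 242.]), array([284., 243.]), array([228., 209.]), array([285., 209.])]
22 [array([230., 235.]), array([282., 235.]), array([230., 204.]), array([283., 204.])]
```

The bottle was not caught: the jaws closed fully to 35 with the bottle still standing. In the wrist view the fingertips show at row 228, columns 222–288. That scale puts the tips about 14 mm *behind* the reported TCP, not 22 mm ahead. The tin's high grip and the scene view agree with this. I'll therefore grip about 28 mm lower.

{"fn": "jog_arm", "kwargs": {
  "increments": [
    [[0,0,0],[0,0,0]],
    [[0,0,0],[0,0,0]],
    [[0,0,0],[0,0,0]],
    [[0,0,0],[0,0,0]]
  ],
  "jaw": 78
}}

```text
t: 11.1
position: [394.1, -212.4, 157.9]
tcp_rot: [-3.141, -0.0, 1.729]
wrist_force: [-0.4, 0.2, -0.1]
width: 77.9
```

```bash
python3 -c "
from h import *
plan(394.2,-213.5,46,1.7295)
p=camera_params('wrist');im=snapshot('wrist');im=np.clip(im*1.5,0,255).astype(np.uint8)
th=np.linspace(0,2*np.pi,60)
for z,c in((78,(0,255,255)),(0,(0,0,255))):
 for q in proj(p,np.c_[394.2+22*np.cos(th),-213.5+22*np.sin(th),0*th+z]):cv2.circle(im,tuple(np.round(q).astype(int)),0,c,-1)
im=cv2.resize(im[130:330,150:360],None,fx=2.8,fy=2.8,interpolation=cv2.INTER_CUBIC)
cv2.imwrite('pics/w9.png',im)"
```

```text
shift [-1.100e+00 -1.000e-01  1.119e+02] n 2.0 | turn deg [-0. -0. -0.] pos [ 394.1 -212.4  157.9] t 11.1
```

View pics/w9.png

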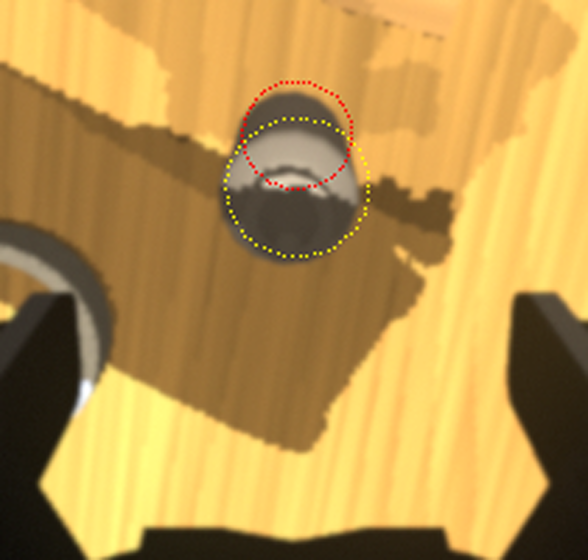

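{"fn": "jog_arm", "kwargs": {
  "increments": [
    [[-3,0,45],[0,0,0]],
    [[0,0,35],[0,0,0]],
    [[0,0,20],[0,0,0]],
    [[0,0,12],[0,0,0]],
    [[0,0,0],[0,0,0]]
  ]
}}

```text
t: 11.78
position: [394.4, -215.3, 45.8]
tcp_rot: [-3.141, -0.001, 1.729]
wrist_force: [0.1, -0.0, 0.7]
width: 78.2
```

{"fn": "jog_arm", "kwargs": {
  "increments": [
    [[0,0,0],[0,0,0]],
    [[0,0,0],[0,0,0]],
    [[0,0,0],[0,0,0]],
    [[0,0,0],[0,0,0]],
    [[0,0,0],[0,0,0]]
  ],
  "jaw": 32
}}

```text
t: 12.4
position: [395.2, -216.0, 47.2]
tcp_rot: [3.141, 0.001, 1.729]
wrist_force: [-1.8, 0.5, 6.0]
width: 42.7
```

```bash
python3 -c "
from h import *
plan(646.5,-59.3,160,1.7295)
im=snapshot('wrist')
cv2.imwrite('pics/w10.png',np.clip(im*1.5,0,255).astype(np.uint8))"
```

```text
shift [ 115.1  273.  -112.7] n 6.0 | turn deg [ 0.1  0.1 -0. ] pos [ 395.2 -216.    47.2] t 12.4
```

View pics/w10.png

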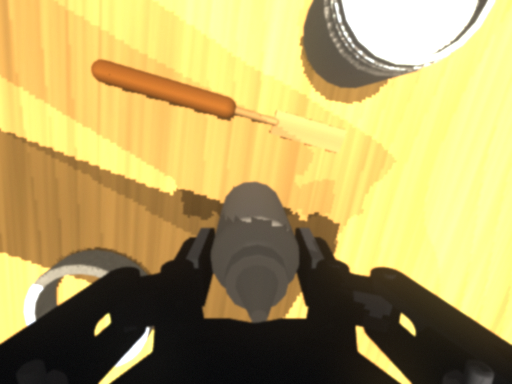

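Gripped at 42.7 mm, with the bottle centred between the pads. I lift it and carry it across.

{"fn": "jog_arm", "kwargs": {
  "increments": [
    [[0,0,-15],[0,0,0]],
    [[0,0,-25],[0,0,0]],
    [[0,0,-35],[0,0,0]],
    [[0,0,-25],[0,0,0]],
    [[0,0,0],[0,0,0]]
  ]
}}

```text
t: 13.08
position: [395.9, -216.1, 148.8]
tcp_rot: [3.138, 0.003, 1.729]
wrist_force: [0.2, -0.3, -1.1]
width: 42.1
```

{"fn": "jog_arm", "kwargs": {
  "increments": [
    [[20,45,0],[0,0,0]],
    [[22,52,0],[0,0,0]],
    [[22,52,0],[0,0,0]],
    [[22,52,0],[0,0,0]],
    [[20,45,0],[0,0,0]]
  ]
}}

```text
t: 13.7
position: [622.0, -70.7, 145.2]
tcp_rot: [-3.141, -0.001, 1.729]
wrist_force: [0.2, -1.0, -0.8]
width: 42.6
```

{"fn": "jog_arm", "kwargs": {
  "increments": [
    [[9,27,0],[0,0,0]],
    [[0,0,0],[0,0,0]],
    [[0,0,0],[0,0,0]]
  ]
}}

```text
t: 14.08
position: [645.3, -59.5, 145.4]
tcp_rot: [-3.14, 0.0, 1.729]
wrist_force: [-0.7, -0.0, -1.4]
width: 42.8
```

```bash
cat > w.py <<'E'
import sys
from h import *
x,y,z=map(float,sys.argv[1:4]);n=sys.argv[4]
plan(x,y,z,1.7295)
o=readout.get_obs();p=camera_params('wrist');im=snapshot('wrist');im=np.clip(im*1.5,0,255).astype(np.uint8)
th=np.linspace(0,2*np.pi,90)
for a in sys.argv[5:]:
  X,Y,Z,r=map(float,a.split(','))
  for q in proj(p,np.c_[X+r*np.cos(th),Y+r*np.sin(th),0*th+Z]):
    cv2.circle(im,tuple(np.round(q).astype(int)),0,(0,255,0),-1)
cv2.imwrite(f'pics/{n}.png',im)
E
python3 w.py 646.5 -59.3 61 w11 646.5,-59.3,40,30
```

```text
shift [ 0.1  1.4 84.4] n 2.0 | turn deg [-0.1  0.  -0.1] pos [645.3 -59.5 145.4] t 14.07
```

View pics/w11.png

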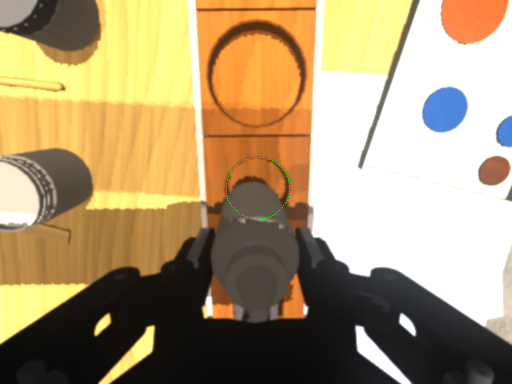

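```bash
python3 w.py 646.5 -59.3 61 w12 646.5,-59.3,40,30 630.7,39.5,40,42; python3 -c "
import cv2
im=cv2.imread('pics/w12.png');cv2.imwrite('pics/w12c.png',cv2.resize(im[0:260,180:340],None,fx=2.3,fy=2.3,interpolation=cv2.INTER_CUBIC))"
```

```text
shift [ 0.5  1.4 84.7] n 2.0 | turn deg [-0.1  0.  -0.1] pos [645.3 -60.  145.7] t 14.12
```

View pics/w12c.png

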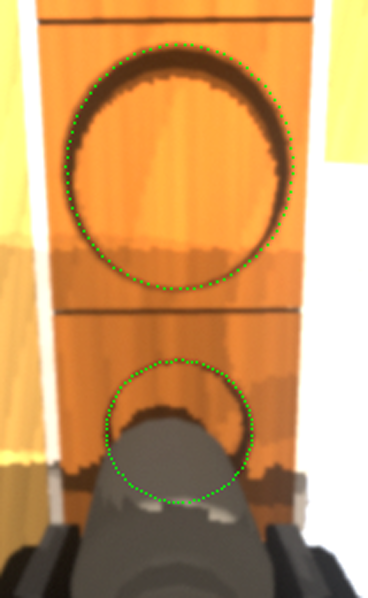

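The predicted wells overlay exactly on the rims (jar well and bottle well circles match). I lower the bottle.

{"fn": "jog_arm", "kwargs": {
  "increments": [
    [[1,1,35],[0,0,0]],
    [[0,0,25],[0,0,0]],
    [[0,0,15],[0,0,0]],
    [[0,0,7],[0,0,0]],
    [[0,0,0],[0,0,0]]
  ]
}}

```text
t: 14.8
position: [647.1, -58.0, 64.4]
tcp_rot: [3.141, 0.0, 1.729]
wrist_force: [0.4, 0.6, -0.1]
width: 42.5
```

{"fn": "jog_arm", "kwargs": {
  "increments": [
    [[0,0,2],[0,0,0]],
    [[0,0,1],[0,0,0]],
    [[0,0,0],[0,0,0]]
  ]
}}

```text
t: 15.18
position: [647.2, -57.8, 61.5]
tcp_rot: [3.141, 0.0, 1.729]
wrist_force: [0.4, 0.3, -0.2]
width: 42.7
```

{"fn": "jog_arm", "kwargs": {
  "increments": [
    [[0,0,1],[0,0,0]],
    [[0,0,1],[0,0,0]],
    [[0,0,0],[0,0,0]]
  ]
}}

```text
t: 15.55
position: [647.5, -58.0, 61.2]
tcp_rot: [3.14, 0.001, 1.729]
wrist_force: [-5.2, -0.0, 14.5]
width: 42.6
```

```bash
python3 w.py 646.5 -59.3 61 w13 646.5,-59.3,40,30 
```

```text
shift [-1.2 -1.2  0.2] n 1.0 | turn deg [ 0.1  0.1 -0. ] pos [647.5 -58.   61.2] t 15.55
```

View pics/w13.png

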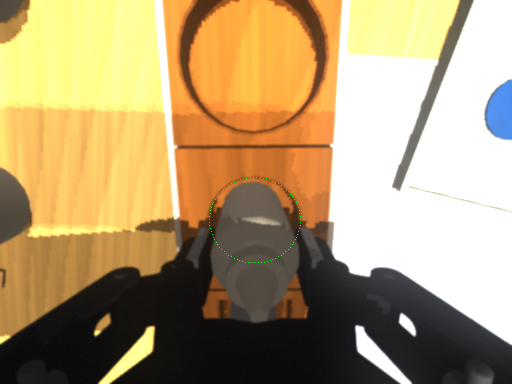

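Contact at 14.5 N and z≈61, the floor height expected. I release and rise.

{"fn": "jog_arm", "kwargs": {
  "increments": [
    [[0,0,-1],[0,0,0]],
    [[0,0,0],[0,0,0]],
    [[0,0,0],[0,0,0]],
    [[0,0,0],[0,0,0]],
    [[0,0,0],[0,0,0]]
  ],
  "jaw": 70
}}

```text
t: 16.23
position: [647.0, -57.8, 60.0]
tcp_rot: [-3.141, 0.0, 1.729]
wrist_force: [0.7, -0.0, 0.6]
width: 70.2
```

{"fn": "jog_arm", "kwargs": {
  "increments": [
    [[0,0,-20],[0,0,0]],
    [[0,0,-35],[0,0,0]],
    [[0,0,-50],[0,0,0]],
    [[0,0,-35],[0,0,0]],
    [[0,0,0],[0,0,0]]
  ],
  "jaw": 85
}}

```text
t: 16.85
position: [648.8, -57.6, 205.3]
tcp_rot: [3.135, 0.002, 1.729]
wrist_force: [-0.0, -0.3, -0.9]
width: 84.8
```

```bash
python3 w.py 444.7 69.6 180 w14 646.5,-59.3,40,30 646.5,-59.3,92,22
```

```text
shift [ 157.8 -181.7   23.7] n 4.0 | turn deg [ 0.4  0.1 -0. ] pos [648.8 -57.6 205.3] t 16.85
```

View pics/w14.png

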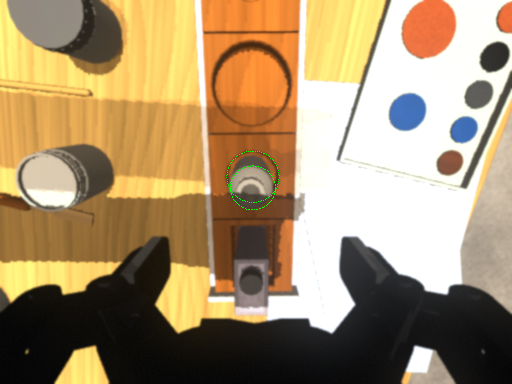

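Bottle and tin both stand in their wells. Next is the jar.

{"fn": "jog_arm", "kwargs": {
  "increments": [
    [[39,-45,4],[0,0,0]],
    [[40,-46,4],[0,0,0]],
    [[40,-46,4],[0,0,0]],
    [[39,-45,4],[0,0,0]],
    [[0,0,0],[0,0,0]]
  ],
  "jaw": 85.4
}}

```text
t: 17.52
position: [439.0, 71.4, 183.5]
tcp_rot: [-3.14, 0.002, 1.733]
wrist_force: [0.7, -0.6, 0.7]
width: 85.3
```

{"fn": "jog_arm", "kwargs": {
  "increments": [
    [[0,0,0],[0,0,0]],
    [[0,0,0],[0,0,0]]
  ]
}}

```text
t: 17.77
position: [443.0, 69.0, 184.0]
tcp_rot: [-3.141, -0.0, 1.728]
wrist_force: [-0.3, 1.6, -0.5]
width: 85.3
```

```bash
python3 w.py 444.7 69.6 24 w15 444.7,69.6,78,33 444.7,69.6,0,33
```

```text
shift [  0.3   1.9 160. ] n 3.0 | turn deg [-0.  -0.  -0.1] pos [443.  69. 184.] t 17.77
```

View pics/w15.png

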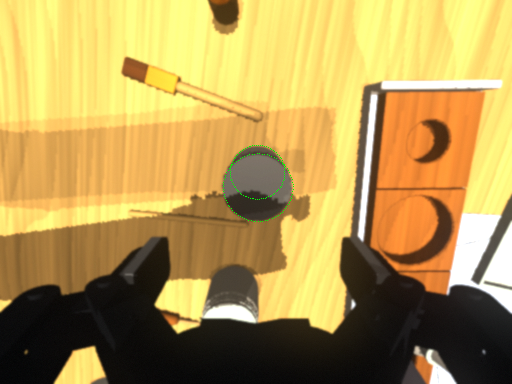

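{"fn": "jog_arm", "kwargs": {
  "increments": [
    [[0,2,45],[0,0,0]],
    [[0,0,30],[0,0,0]],
    [[0,0,10],[0,0,0]],
    [[0,0,0],[0,0,0]]
  ]
}}

```text
t: 18.32
position: [444.5, 69.9, 99.1]
tcp_rot: [-3.141, -0.001, 1.729]
wrist_force: [-0.6, -0.6, 0.9]
width: 85.4
```

```bash
python3 w.py 444.7 69.6 24 w16 444.7,69.6,78,33
```

```text
shift [-0.3  0.2 75.1] n 2.0 | turn deg [-0.  -0.  -0.1] pos [444.5  69.9  99.1] t 18.32
```

View pics/w16.png

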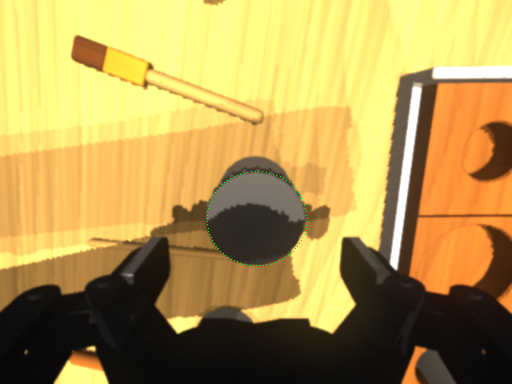

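{"fn": "jog_arm", "kwargs": {
  "increments": [
    [[0,0,35],[0,0,0]],
    [[0,0,25],[0,0,0]],
    [[0,0,15],[0,0,0]],
    [[0,0,0],[0,0,0]],
    [[0,0,0],[0,0,0]]
  ]
}}

```text
t: 19.0
position: [445.3, 70.0, 25.2]
tcp_rot: [3.14, 0.0, 1.729]
wrist_force: [0.6, -0.0, 0.2]
width: 85.4
```

{"fn": "jog_arm", "kwargs": {
  "increments": [
    [[0,0,0],[0,0,0]],
    [[0,0,0],[0,0,0]],
    [[0,0,0],[0,0,0]],
    [[0,0,0],[0,0,0]],
    [[0,0,0],[0,0,0]]
  ],
  "jaw": 55,
  "squeeze": 45
}}

```text
t: 19.62
position: [444.9, 69.9, 25.3]
tcp_rot: [3.14, 0.001, 1.729]
wrist_force: [-4.0, -0.9, 10.8]
width: 65.1
```

{"fn": "jog_arm", "kwargs": {
  "increments": [
    [[0,0,-15],[0,0,0]],
    [[0,0,-25],[0,0,0]],
    [[0,0,-35],[0,0,0]],
    [[0,0,-25],[0,0,0]],
    [[0,0,0],[0,0,0]]
  ]
}}

```text
t: 20.25
position: [445.6, 70.1, 126.2]
tcp_rot: [3.138, 0.001, 1.729]
wrist_force: [0.7, 0.4, -3.9]
width: 64.8
```

```bash
python3 w.py 630.7 39.5 124 w17
```

```text
shift [-59.3 178.    3. ] n 4.0 | turn deg [ 0.2  0.1 -0. ] pos [445.6  70.1 126.2] t 20.25
```

View pics/w17.png

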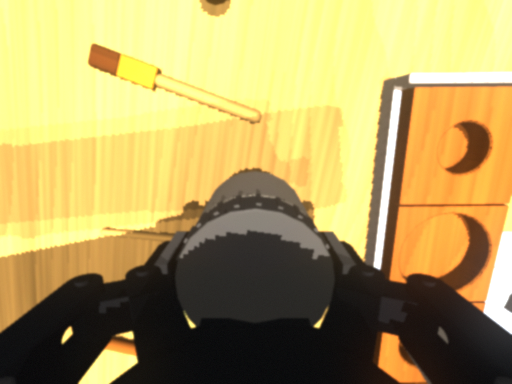

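{"fn": "jog_arm", "kwargs": {
  "increments": [
    [[-14,40,0],[0,0,0]],
    [[-16,49,0],[0,0,0]],
    [[-16,49,0],[0,0,0]],
    [[-13,40,0],[0,0,0]],
    [[0,0,0],[0,0,0]]
  ]
}}

```text
t: 20.92
position: [630.3, 38.7, 121.2]
tcp_rot: [-3.139, -0.001, 1.727]
wrist_force: [-1.0, -0.1, -3.4]
width: 64.6
```

{"fn": "jog_arm", "kwargs": {
  "increments": [
    [[0,0,0],[0,0,0]],
    [[0,0,0],[0,0,0]]
  ]
}}

```text
t: 21.18
position: [628.4, 40.0, 123.8]
tcp_rot: [-3.141, 0.0, 1.73]
wrist_force: [0.3, 0.7, -3.2]
width: 64.6
```

```bash
python3 w.py 630.7 39.5 40 w18 630.7,39.5,40,42
```

```text
shift [-0.9  2.2 83.8] n 2.0 | turn deg [-0.  0.  0.] pos [628.4  40.  123.8] t 21.18
```

View pics/w18.png

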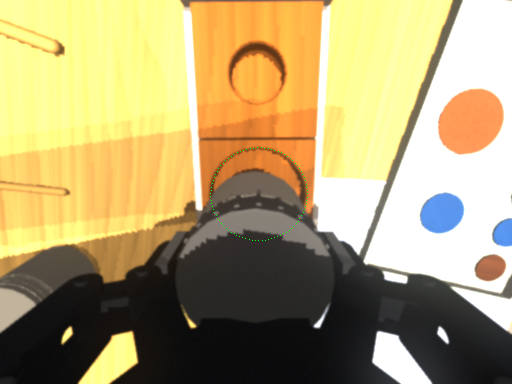

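{"fn": "jog_arm", "kwargs": {
  "increments": [
    [[-1,2,35],[0,0,0]],
    [[0,0,25],[0,0,0]],
    [[0,0,15],[0,0,0]],
    [[0,0,6],[0,0,0]],
    [[0,0,0],[0,0,0]]
  ]
}}

```text
t: 21.85
position: [631.7, 39.0, 43.6]
tcp_rot: [3.141, 0.0, 1.729]
wrist_force: [0.4, -0.2, -3.2]
width: 64.7
```

{"fn": "jog_arm", "kwargs": {
  "increments": [
    [[0,0,2],[0,0,0]],
    [[0,0,1],[0,0,0]],
    [[0,0,0],[0,0,0]]
  ]
}}

```text
t: 22.22
position: [631.6, 39.0, 40.3]
tcp_rot: [3.141, 0.0, 1.729]
wrist_force: [0.5, 0.2, -3.1]
width: 64.9
```

{"fn": "jog_arm", "kwargs": {
  "increments": [
    [[0,0,1],[0,0,0]],
    [[0,0,1],[0,0,0]],
    [[0,0,0],[0,0,0]]
  ]
}}

```text
t: 22.6
position: [631.8, 39.0, 39.5]
tcp_rot: [3.141, 0.001, 1.729]
wrist_force: [-5.1, -0.5, 9.9]
width: 65.0
```

Floor contact at z 39.5, matching the expected 39. Release.

{"fn": "jog_arm", "kwargs": {
  "increments": [
    [[0,0,-0.5],[0,0,0]],
    [[0,0,0],[0,0,0]],
    [[0,0,0],[0,0,0]],
    [[0,0,0],[0,0,0]],
    [[0,0,0],[0,0,0]]
  ],
  "jaw": 85.4
}}

```text
t: 23.22
position: [631.5, 39.0, 38.5]
tcp_rot: [-3.142, 0.0, 1.729]
wrist_force: [-0.7, -0.7, 0.3]
width: 85.2
```

{"fn": "jog_arm", "kwargs": {
  "increments": [
    [[0,0,-20],[0,0,0]],
    [[0,0,-35],[0,0,0]],
    [[0,0,-50],[0,0,0]],
    [[0,0,-50],[0,0,0]],
    [[0,0,0],[0,0,0]]
  ]
}}

```text
t: 23.85
position: [633.8, 39.8, 200.0]
tcp_rot: [3.133, 0.001, 1.729]
wrist_force: [-0.1, 0.7, -0.8]
width: 85.2
```

```bash
python3 w.py 386.8 232 180 w19 630.7,39.5,40,42 630.7,39.5,92,33
```

```text
shift [ 228.8 -213.8   17.8] n 6.0 | turn deg [ 0.5  0.1 -0. ] pos [633.8  39.8 200. ] t 23.85
```

View pics/w19.png

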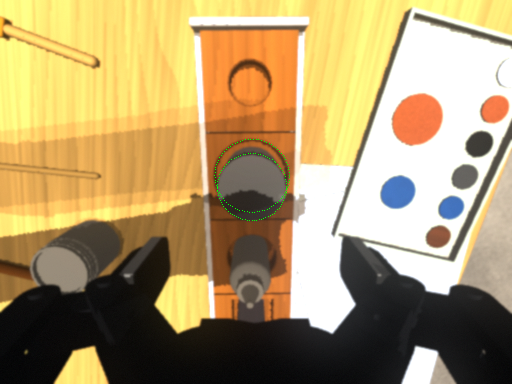

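The jar is centred in its well. Next is the ink bottle.

{"fn": "jog_arm", "kwargs": {
  "increments": [
    [[38,-35,3],[0,0,0]],
    [[38,-36,3],[0,0,0]],
    [[38,-36,3],[0,0,0]],
    [[38,-36,3],[0,0,0]],
    [[38,-36,3],[0,0,0]]
  ],
  "jaw": 70
}}

```text
t: 24.52
position: [422.9, 199.1, 178.0]
tcp_rot: [-3.141, 0.001, 1.729]
wrist_force: [-0.7, 0.6, 0.8]
width: 69.9
```

{"fn": "jog_arm", "kwargs": {
  "increments": [
    [[38,-35,3],[0,0,0]],
    [[0,0,0],[0,0,0]],
    [[0,0,0],[0,0,0]]
  ]
}}

```text
t: 24.9
position: [384.6, 229.8, 175.4]
tcp_rot: [-3.141, 0.001, 1.729]
wrist_force: [0.3, -0.1, 0.6]
width: 69.9
```

```bash
python3 w.py 386.8 232 26 w20 386.8,232,58,14 386.8,232,88,5
```

```text
shift [  2.    2.6 149.4] n 3.0 | turn deg [-0.  0. -0.] pos [384.6 229.8 175.4] t 24.9
```

View pics/w20.png

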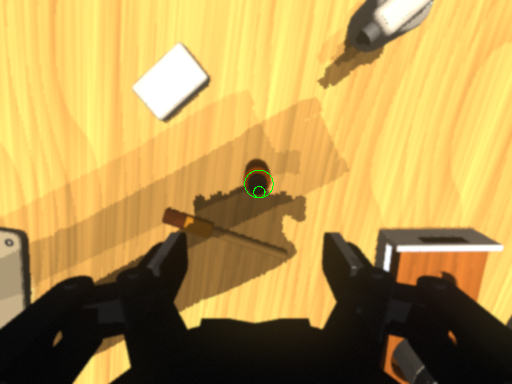

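{"fn": "jog_arm", "kwargs": {
  "increments": [
    [[2,2,35],[0,0,0]],
    [[0,0,25],[0,0,0]],
    [[0,0,10],[0,0,0]],
    [[0,0,0],[0,0,0]]
  ]
}}

```text
t: 25.45
position: [386.1, 232.3, 105.4]
tcp_rot: [-3.14, -0.0, 1.728]
wrist_force: [0.9, -0.4, 0.5]
width: 70.3
```

```bash
python3 w.py 386.8 232 26 w21 386.8,232,58,14 386.8,232,88,5; python3 -c "
import cv2
im=cv2.imread('pics/w21.png');cv2.imwrite('pics/w21c.png',cv2.resize(im[120:270,170:350],None,fx=3.5,fy=3.5,interpolation=cv2.INTER_CUBIC))"
```

```text
shift [-0.4  0.7 79.4] n 2.0 | turn deg [-0.1 -0.  -0.1] pos [386.1 232.3 105.4] t 25.45
```

View pics/w21c.png

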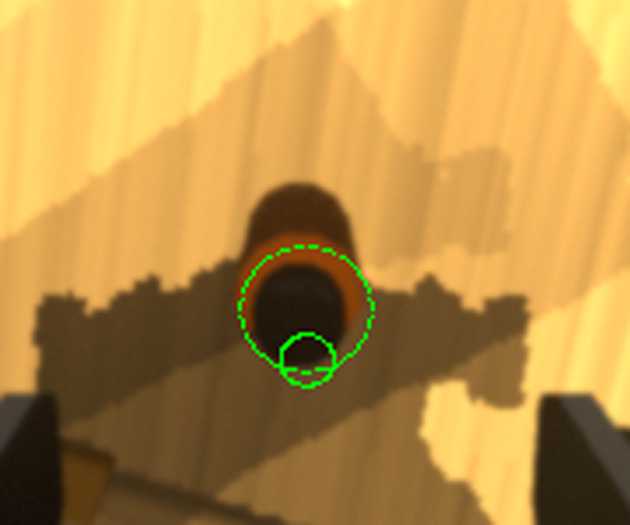

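{"fn": "jog_arm", "kwargs": {
  "increments": [
    [[2,0,35],[0,0,0]],
    [[0,0,30],[0,0,0]],
    [[0,0,16],[0,0,0]],
    [[0,0,0],[0,0,0]],
    [[0,0,0],[0,0,0]]
  ]
}}

```text
t: 26.12
position: [386.5, 235.1, 25.7]
tcp_rot: [3.14, -0.0, 1.729]
wrist_force: [-0.1, 0.3, -0.5]
width: 69.7
```

{"fn": "jog_arm", "kwargs": {
  "increments": [
    [[0,0,0],[0,0,0]],
    [[0,0,0],[0,0,0]],
    [[0,0,0],[0,0,0]],
    [[0,0,0],[0,0,0]],
    [[0,0,0],[0,0,0]]
  ],
  "jaw": 18,
  "squeeze": 30
}}

```text
t: 26.75
position: [386.1, 234.9, 25.2]
tcp_rot: [3.141, 0.0, 1.729]
wrist_force: [-1.3, -0.7, 6.2]
width: 26.8
```

{"fn": "jog_arm", "kwargs": {
  "increments": [
    [[0,0,0],[0,0,0]],
    [[0,0,-15],[0,0,0]],
    [[0,0,-30],[0,0,0]],
    [[0,0,-40],[0,0,0]],
    [[0,0,-15],[0,0,0]]
  ]
}}

```text
t: 27.38
position: [386.5, 235.4, 127.3]
tcp_rot: [3.138, -0.0, 1.729]
wrist_force: [0.2, 0.1, -0.5]
width: 26.8
```

```bash
python3 w.py 614.9 138.2 130 w22
```

```text
shift [-132.   210.2   -2. ] n 4.0 | turn deg [ 0.2 -0.  -0. ] pos [386.5 235.4 127.3] t 27.38
```

View pics/w22.png

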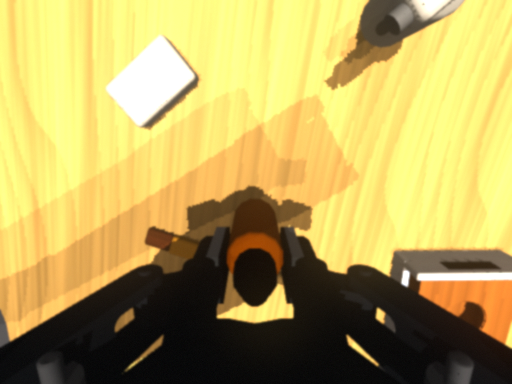

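{"fn": "jog_arm", "kwargs": {
  "increments": [
    [[-26,42,0],[0,0,0]],
    [[-27,42,0],[0,0,0]],
    [[-27,42,0],[0,0,0]],
    [[-26,42,0],[0,0,0]],
    [[-26,42,0],[0,0,0]]
  ]
}}

```text
t: 28.05
position: [614.7, 136.5, 123.3]
tcp_rot: [-3.14, 0.0, 1.729]
wrist_force: [0.6, 0.1, 0.3]
width: 26.9
```

{"fn": "jog_arm", "kwargs": {
  "increments": [
    [[0,0,0],[0,0,0]],
    [[0,0,0],[0,0,0]],
    [[0,0,0],[0,0,0]]
  ]
}}

```text
t: 28.42
position: [612.8, 138.4, 124.4]
tcp_rot: [-3.141, -0.0, 1.731]
wrist_force: [0.6, -0.3, -1.3]
width: 26.4
```

```bash
python3 w.py 614.9 138.2 40 w23 614.9,138.2,40,22; python3 -c "
import cv2
im=cv2.imread('pics/w23.png');cv2.imwrite('pics/w23c.png',cv2.resize(im[120:330,150:360],None,fx=2.8,fy=2.8,interpolation=cv2.INTER_CUBIC))"
```

```text
shift [-0.5  2.1 84.4] n 2.0 | turn deg [-0.  -0.   0.1] pos [612.8 138.4 124.4] t 28.43
```

View pics/w23c.png

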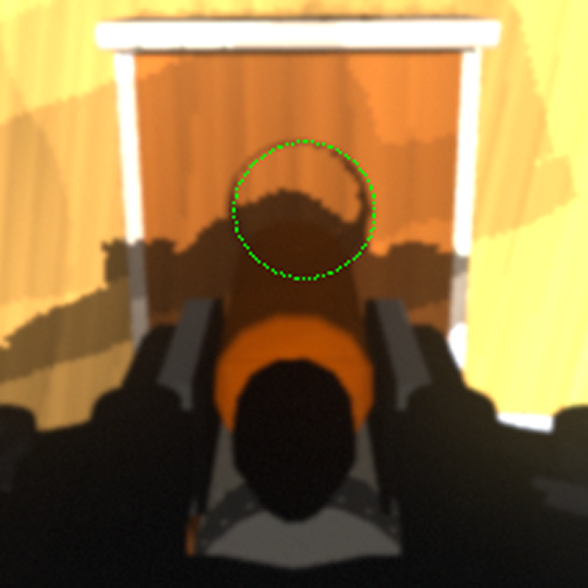

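{"fn": "jog_arm", "kwargs": {
  "increments": [
    [[-1,2,35],[0,0,0]],
    [[0,0,25],[0,0,0]],
    [[0,0,15],[0,0,0]],
    [[0,0,6],[0,0,0]],
    [[0,0,0],[0,0,0]]
  ]
}}

```text
t: 29.1
position: [616.1, 136.9, 44.0]
tcp_rot: [3.141, 0.0, 1.729]
wrist_force: [-0.4, -0.6, -0.4]
width: 26.8
```

{"fn": "jog_arm", "kwargs": {
  "increments": [
    [[0,0,2],[0,0,0]],
    [[0,0,1],[0,0,0]],
    [[0,0,0],[0,0,0]]
  ]
}}

```text
t: 29.48
position: [616.1, 136.8, 40.8]
tcp_rot: [3.141, 0.0, 1.729]
wrist_force: [-0.7, -0.2, 0.6]
width: 26.7
```

{"fn": "jog_arm", "kwargs": {
  "increments": [
    [[0,0,1],[0,0,0]],
    [[0,0,0],[0,0,0]]
  ]
}}

```text
t: 29.72
position: [615.9, 136.7, 39.6]
tcp_rot: [-3.142, 0.0, 1.729]
wrist_force: [-0.3, -0.1, -1.0]
width: 26.7
```

{"fn": "jog_arm", "kwargs": {
  "increments": [
    [[0,0,1],[0,0,0]],
    [[0,0,0.5],[0,0,0]],
    [[0,0,0],[0,0,0]]
  ]
}}

```text
t: 30.1
position: [616.1, 136.9, 39.2]
tcp_rot: [3.141, 0.0, 1.729]
wrist_force: [-4.2, -0.8, 9.7]
width: 27.0
```

Floor contact at z 39.2, matching the expected 39.4. Release.

{"fn": "jog_arm", "kwargs": {
  "increments": [
    [[0,0,-1],[0,0,0]],
    [[0,0,0],[0,0,0]],
    [[0,0,0],[0,0,0]],
    [[0,0,0],[0,0,0]]
  ],
  "jaw": 55
}}

```text
t: 30.6
position: [615.9, 136.7, 39.0]
tcp_rot: [-3.141, 0.0, 1.729]
wrist_force: [-0.4, -0.6, -0.5]
width: 55.2
```

{"fn": "jog_arm", "kwargs": {
  "increments": [
    [[0,0,-20],[0,0,0]],
    [[0,0,-35],[0,0,0]],
    [[0,0,-50],[0,0,0]],
    [[0,0,-50],[0,0,0]],
    [[0,0,0],[0,0,0]]
  ]
}}

```text
t: 31.22
position: [618.1, 137.9, 200.3]
tcp_rot: [3.133, -0.0, 1.729]
wrist_force: [0.1, -0.1, -0.4]
width: 54.7
```

{"fn": "jog_arm", "kwargs": {
  "increments": [
    [[0,-50,0],[0,0,0]],
    [[0,-50,0],[0,0,0]],
    [[0,-50,0],[0,0,0]],
    [[0,-30,0],[0,0,0]],
    [[0,0,0],[0,0,0]]
  ]
}}

```text
t: 31.85
position: [436.8, 107.9, 194.6]
tcp_rot: [3.141, 0.002, 1.729]
wrist_force: [0.4, -0.3, 0.2]
width: 55.0
```

```bash
python3 - <<'E'
from h import *
th=np.linspace(0,2*np.pi,90)
W={"ink":(614.9,138.2),"jar":(630.7,39.5),"bottle":(646.5,-59.3),"tin":(662.3,-158)}
D={"ink":(14,[14,72]),"jar":(33,[92]),"bottle":(22,[92])}
for n,(x0,y0,x1,y1) in {"scene":(120,150,330,290),"top":(150,95,350,235)}.items():
    p=camera_params(n);im=snapshot(n);cv2.imwrite(f'pics/{n}F.png',im);im=np.clip(im*1.6,0,255).astype(np.uint8)
    s=3.8;c=cv2.resize(im[y0:y1,x0:x1],None,fx=s,fy=s,interpolation=cv2.INTER_CUBIC)
    for k,(r,zs) in D.items():
        for z in zs:
            for q in proj(p,np.c_[W[k][0]+r*np.cos(th),W[k][1]+r*np.sin(th),0*th+z]):cv2.circle(c,tuple(np.round((q-[x0,y0]+.5)*s).astype(int)),0,(0,255,0),-1)
    a=.1587;sv=np.array([np.sin(a),-np.cos(a)]);t=np.array([np.cos(a),np.sin(a)])
    for i in(-32,32):
        for j in(-17,17):
            q=proj(p,[np.r_[np.array(W["tin"])+i*sv+j*t,106]])[0];cv2.circle(c,tuple(np.round((q-[x0,y0]+.5)*s).astype(int)),2,(0,255,0),-1)
    cv2.imwrite(f'pics/{n}Fc.png',c)
E
```

```text
(no output)
```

View pics/sceneFc.png

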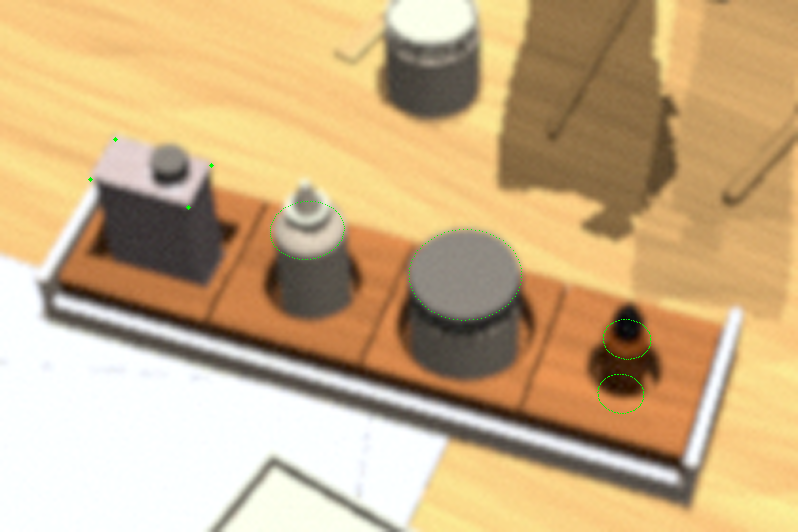

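View pics/topFc.png

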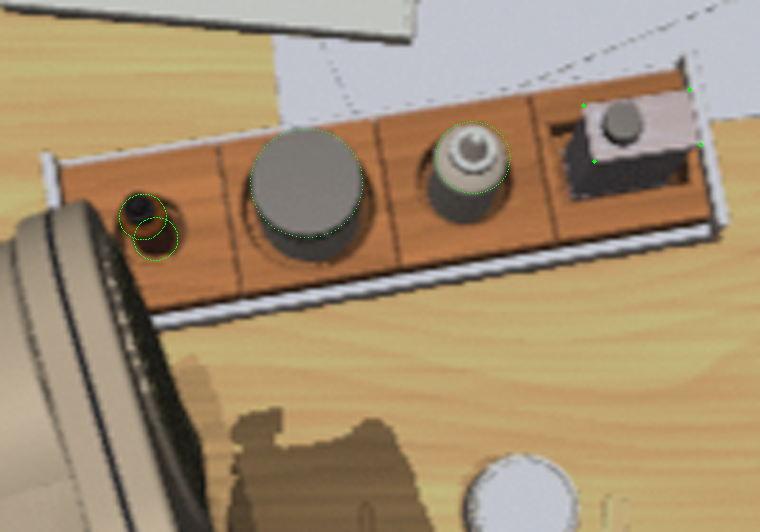

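View pics/topF.png

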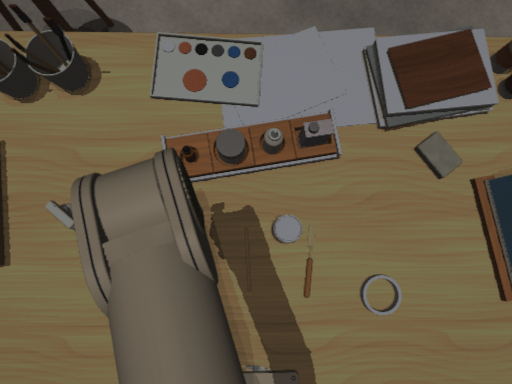

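```bash
python3 -c "
from station import *
print(close_job())"
```

```text
the job is handed in; nothing more can be done
None
```

The jar, squeeze bottle, tin and ink bottle are each standing in the well made for them, and the job was handed in at about 32 s of the 99 s allowed.

- **Placing checks:** each item was lowered until the wrist force showed it touching the well floor, at heights that matched within 1–3 mm. In the last top and scene pictures, all four stand upright and line up with the predicted outlines of seated items to within a few mm.
- **Items that stay:** the open jar was not touched and still stands in its place. The arm partly hid the spray bottle in the last top picture, but its visible head is where it began and the arm never went near it.
- **What disagreed:** the fingertips turned out to be about 14 mm behind the reported tool point with the jaws partly closed, not 22 mm ahead as stated. Because of that, the first grasp of the squeeze bottle closed above its body without moving it. I gripped about 28 mm lower for the second try and used the corrected height for the jar and ink bottle too. The tin had already been gripped high, near its top, but it held and was set down properly.

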